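# Pack the spacers on the tensioner stud

### The arm

A 6-joint arm with a two-finger parallel gripper is mounted at the origin on the work surface. World frame = base frame: x ahead of the robot, y to its left, z up, the work surface at z = 0. Lengths are in m, angles in rad, forces in N, time in s.
With the tool pointing down it reaches from about 0.325 to 0.775 m from the base axis. Payload 5.5 kg.
Tool frame: the origin (TCP) lies between the finger pads; the fingertips stand 8 mm ahead of it and the grasp point (between the pads) lies 11 mm behind it (tcp_to_tips is the distance from the TCP to the fingertips, in m); z points along the fingers, y is the direction in which the jaws open and shut (so a half turn about z gives the same grasp; the last joint's range is limited). The gripper opens to 88 mm and grips with 3 to 60 N. Pads are 20 mm wide; open, the fingers measure 115 mm over their backs; the gripper's body (75 mm by 178 mm) begins 61 mm behind the grasp point.
Start: joints at [1.098, 0.091, 1.231, -0, 1.82, -0.057], TCP at [0.242, 0.549, 0.205] pointing down, gripper open.
Joint ranges: [-2.87, 2.87], [-0.86, 2.18], [0.17, 2.46], [-1.51, 4.65], [0.06, 2.69], [-2.65, 2.65]. Speed limits (rad/s): [2.57, 2.57, 3.01, 3.14, 3.14, 3.14].

### API

Orientations are given as a unit quaternion [w, x, y, z].
In Python, from bench import * gives the robot as it stands. Calls block until the motion is done:
- move_to(position, orientation): joint-space move of the TCP to a pose.
- move_l(position, speed=0.15, orientation=None): straight line of the TCP; orientation=None keeps the orientation; speed is the mean speed in m/s.
- movej(angles): joint-space move.
- gripper_open() and close(): open the fingers fully, or close them until they stop; the grip force is fixed at half the most.
- hold(seconds).
- inverse_kinematics(position, orientation): joint angles nearest the present ones, or None.
- state(): the state.
- get_image(name): name is "side" or "top"; returns a dict with "frame" (420x560x3 uint8, blue, green, red), "depth" (420x560 float32, m along the optical axis (not along the pixel's ray), 0 where there is no reading), "camera_matrix" (3x3 intrinsics, pixels), "view" (4x4, takes a point from world to camera coordinates). Camera axes: x right, y up, looking along -z (the intrinsics and any distortion apply to the point x, -y, -z); pixel columns grow to the right and rows downward; lengths in m; the calibration is good to about 2 mm. A picture is of the moment at which its call begins.
A pose or a line that the arm cannot do raises IKError and nothing moves.
- job_done(): hands the job in, once; it reports no verdict.
The state is a dict: "time": time; "joint_pos": joint angles; "dq": joint speeds; "joint_torque": joint torques, N m; "ee_pos": TCP position; "ee_rot": TCP orientation; "ft_force": force on the tool from outside, world axes, zero at the start; "moment": the same for the moment, N m; "finger_gap": finger opening in m.
Only numpy, scipy, OpenCV 4.12 (cv2) and the standard library are available. Lean on these libraries where they do the work, as an engineer would, in place of code of your own. Each camera call takes 0.05 s, during which the arm holds its last target.

### The job

Thread the three steel spacer rings onto the upright stud of the belt-tensioner stand, the thickest at the bottom, the medium one next and the thinnest on top, and press the seat disc under them fully home so that the whole stack sits flat and without gaps. Feel your way and push gently: about 10 N moves the seat, and pressing on the stand or stack with 45 N or more spoils it. Keep the spacers the way up they are, let go at the end, and leave the pulley, bolt and offcut where they are.

Things in the scene. Friction and masses are not known exactly. Their poses are not given: they have to be found in the camera images.
- stand: Belt-tensioner stand bolted to the bench: grey plate 120 x 110 x 12 mm, in its middle a swivelling steel disc (diameter 42, top 18 mm above the bench) that carries an upright stud. Origin: centre of the plate's underside, on the swivel axis; x along the 120 mm side, z up.
- stud_level (a point): Point on the swivel axis, straight above the plate's centre, at the height of the stud's top (86 mm above the bench). NOT on the stud: the plain stud (diameter 20, top 4 mm tapered to 16) is eccentric, its axis 7 mm off this point in a direction that differs every time and is not reported: look or feel for it. Pushed sideways at about 9 N it swivels round this axis.
- seat (a joint): Height in m of the seat disc above home. It is a steel disc (diameter 36, 6 mm thick) around the stud, held on it by friction: about 9 N down moves it, it stays where left, and the spacers' weight does not sink it. At 0 it is home on the swivel disc against a hard stop, its top face 24 mm above the bench; it starts raised 7 to 12 mm.
- spacer_thick: Plain steel spacer ring lying flat: outside diameter 46 mm, bore 23 mm, thickness 20 mm. Origin: centre of its underside, z along its axis.
- spacer_medium: Plain steel spacer ring lying flat: outside diameter 46 mm, bore 23 mm, thickness 14 mm. Origin: centre of its underside, z along its axis.
- spacer_thin: Plain steel spacer ring lying flat: outside diameter 46 mm, bore 23 mm, thickness 8 mm. Origin: centre of its underside, z along its axis.
- pulley: Bystander: aluminium belt pulley lying flat, diameter 84, height 28 mm. Origin: centre of its underside.
- bolt: Bystander: bolt standing on its 30 mm head, 57 mm tall, beyond the stand. Origin: centre of the head's underside.
- offcut: Bystander: wooden offcut 150 x 60 x 22 mm lying flat beyond the stand. Origin: centre of its underside.
Not all that is in view belongs to the job. Leave any yellow look-alike of the spacer_thick alone.

How it is judged:
By the outcome, as a careful person would: the job done as asked, in the order asked, and still so for the second after the job is handed in, with the robot touching nothing.
It also fails if it takes over 72 s, if anything falls off the work surface, if the arm or the gripper's body presses on something with over 40 N, if the wrist force passes 120 N, or if a joint passes its speed limit or range.

## Working session

There is one attempt and no reset: what is moved stays moved. The work goes in short steps, each a Python script; the robot and the scene stay as the last script left them, time stands still between calls to the robot, and variables do not carry over. Pictures are saved under pics/ and viewed, and the job is handed in when it is done.

```bash
ls; mkdir -p pics; python3 - <<'E'
from bench import *
import cv2,numpy as np
s=state();print(s)
for n in("top","side"):
    d=get_image(n);cv2.imwrite(f"pics/{n}0.png",d["frame"]);np.savez(f"/tmp/{n}0.npz",**d);print(n,d["camera_matrix"],d["view"])
E
```

```text
pics
{'time': 0.0, 'joint_pos': array([ 1.09829023e+00,  9.18672334e-02,  1.23186394e+00, -5.73567231e-06,
        1.81977968e+00, -5.66986627e-02]), 'dq': array([-0.0001736 , -0.00074059, -0.00066348, -0.00063775, -0.00018148,
        0.0004391 ]), 'joint_torque': array([-1.98720649e-03, -4.46449721e+01, -4.06449187e+01,  6.95303245e-02,
        2.93250033e-02, -1.90222586e-04]), 'ee_pos': array([0.24221474, 0.54858891, 0.20421428]), 'ee_rot': array([-2.48145913e-04,  2.06409808e-01,  9.78465161e-01, -9.26447533e-04]), 'ft_force': array([-0.42429641,  0.96511104, -0.38800935]), 'moment': array([-0.02920211,  0.02153802, -0.02700528]), 'finger_gap': 0.08750009357733657}
top [[399.94817871   0.         279.86094026]
 [  0.         399.94817871 208.43529328]
 [  0.           0.           1.        ]] [[-8.08710549e-02 -9.96724099e-01 -9.70797700e-04  4.58141564e-03]
 [ 9.67059967e-01 -7.86999809e-02  2.42077122e-01 -6.22874259e-01]
 [-2.41360504e-01  1.86382127e-02  9.70256525e-01 -8.41639705e-01]
 [ 0.00000000e+00  0.00000000e+00  0.00000000e+00  1.00000000e+00]]
side [[414.47837492   0.         279.77054426]
 [  0.         414.47837492 201.47382608]
 [  0.           0.           1.        ]] [[-0.96520024 -0.26134761 -0.00926904  0.59801724]
 [ 0.17661783 -0.67759877  0.71390899 -0.17541674]
 [-0.1928591   0.68742805  0.70017715 -0.67612939]
 [ 0.          0.          0.          1.        ]]
```

View pics/top0.png

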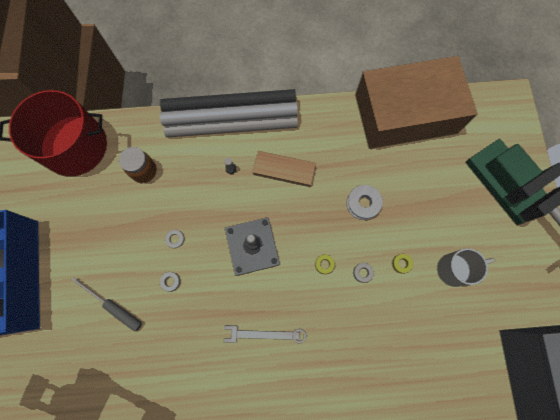

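View pics/side0.png

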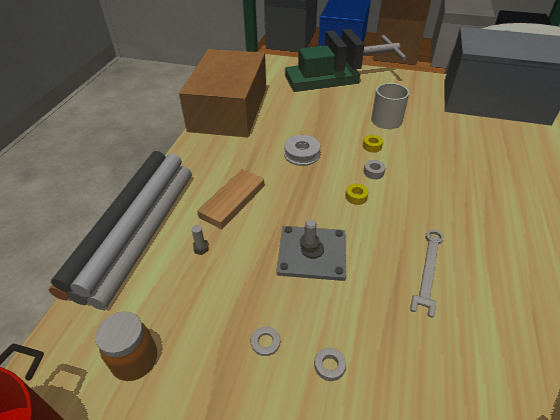

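Top view: grey rings are at (174,239), (170,282) and (364,273), and yellow look-alikes at (325,264) and (403,263). The stand is at (252,246). I'll enlarge these and measure the ring heights.

```bash
cat > h.py <<'E'
import cv2,numpy as np
def load(n,k=0): return dict(np.load(f"/tmp/{n}{k}.npz"))
def ray(d,u,v):
    K=d["camera_matrix"];V=d["view"];R=V[:3,:3];t=V[:3,3]
    c=np.array([(u-K[0,2])/K[0,0],-(v-K[1,2])/K[1,1],-1.]);return -R.T@t,R.T@c
def onplane(d,u,v,z):
    o,r=ray(d,u,v);return o+r*(z-o[2])/r[2]
def proj(d,p):
    V=d["view"];K=d["camera_matrix"];c=V[:3,:3]@np.asarray(p)+V[:3,3]
    return np.array([K[0,2]+K[0,0]*c[0]/-c[2],K[1,2]-K[1,1]*c[1]/-c[2]])
def world(d):
    K=d["camera_matrix"];V=d["view"];D=d["depth"];v,u=np.mgrid[:420,:560]
    c=np.stack([(u-K[0,2])/K[0,0]*D,-(v-K[1,2])/K[1,1]*D,-D],-1)
    return (c-V[:3,3])@V[:3,:3]
E
python3 - <<'E'
from h import *
T,S=load("top"),load("side")
crops=[]
for d,pts in((T,[(174,239),(170,282),(364,273),(252,246)]),(S,[(265,341),(330,364),(375,169),(312,245)])):
    W=world(d);row=[]
    for (u,v) in pts:
        w=W[v-25:v+26,u-25:u+26].reshape(-1,3);w=w[w[:,2]>0.004]
        m=w[:,2]
        print((u,v),len(m),"z pct",np.percentile(m,[10,30,50,70,90,97]).round(4))
        row.append(cv2.resize(d["frame"][v-32:v+32,u-32:u+32],(200,200),interpolation=cv2.INTER_CUBIC))
    crops.append(np.hstack(row))
cv2.imwrite("pics/crops.png",np.vstack(crops))
E
```

```text
(174, 239) 259 z pct [0.0045 0.0067 0.0079 0.0089 0.0111 0.9674]
(170, 282) 310 z pct [0.0046 0.0119 0.0136 0.0149 0.0166 0.9674]
(364, 273) 332 z pct [0.0046 0.0173 0.0196 0.0208 0.0225 0.9674]
(252, 246) 2183 z pct [0.0104 0.0119 0.0129 0.0141 0.0197 0.0771]
(265, 341) 540 z pct [0.0067 0.0078 0.0085 0.0091 0.0101 0.011 ]
(330, 364) 698 z pct [0.009  0.0135 0.0143 0.0149 0.0158 0.0168]
(375, 169) 636 z pct [0.0072 0.0134 0.0188 0.0205 0.0218 0.0228]
(312, 245) 2281 z pct [0.0118 0.0126 0.0133 0.0152 0.0448 0.0788]
```

View pics/crops.png

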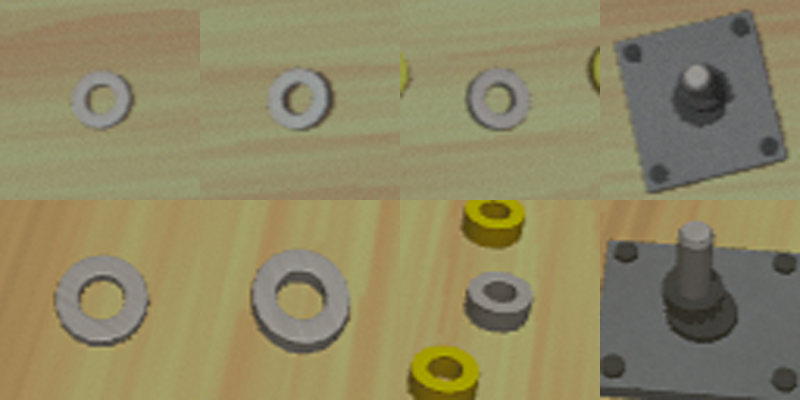

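Heights are clear in both views: (174,239) is thin at 8 mm, (170,282) is medium at 14 mm and (364,273) is thick at 20 mm and grey, so it is the true one. Next I'll get accurate positions for the rings, stud and stand.

```bash
cat >> h.py <<'E'
from scipy.optimize import least_squares
def edgefit(d,uv,h,R,win=30,dz=.003,plot=None):
    "top-face mask by depth+colour, outer contour cast on plane z=h, circle of radius R fitted"
    W=world(d);u,v=map(int,uv);m=np.zeros((420,560),np.uint8)
    hsv=cv2.cvtColor(d["frame"],cv2.COLOR_BGR2HSV)
    ok=(abs(W[...,2]-h)<dz)&(hsv[...,1]<60)
    m[v-win:v+win,u-win:u+win]=ok[v-win:v+win,u-win:u+win]
    m=cv2.morphologyEx(m,cv2.MORPH_CLOSE,np.ones((3,3)))
    cs,_=cv2.findContours(m,cv2.RETR_EXTERNAL,cv2.CHAIN_APPROX_NONE)
    c=max(cs,key=cv2.contourArea)[:,0,:]
    P=np.array([onplane(d,a,b,h)[:2] for a,b in c])
    r=least_squares(lambda q:np.hypot(*(P-q[:2]).T)-q[2],[*P.mean(0),R],loss="soft_l1",f_scale=.0007).x
    return r,len(c)
E
python3 - <<'E'
from h import *
T,S=load("top"),load("side")
for nm,a,b,h in(("thin",(174,239),(265,341),.008),("med",(170,282),(330,364),.014),("thick",(364,273),(375,169),.020)):
    print(nm,edgefit(T,a,h,.023),edgefit(S,b,h,.023))
print("stud",edgefit(T,(251,238),.086,.008,win=14,dz=.006),edgefit(S,(311,225),.086,.008,win=14,dz=.006))
for d,(u,v) in((T,(252,246)),(S,(312,250))):
    W=world(d);hsv=cv2.cvtColor(d["frame"],cv2.COLOR_BGR2HSV)
    m=((hsv[...,1]<60)&(W[...,2]>.006)&(W[...,2]<.1)).astype(np.uint8);mm=m*0;mm[v-45:v+40,u-45:u+45]=m[v-45:v+40,u-45:u+45]
    mm[v-45:v+40,u-45:u+45]*=(abs(W[v-45:v+40,u-45:u+45,2]-.012)<.005)
    mm=cv2.morphologyEx(mm,cv2.MORPH_CLOSE,np.ones((5,5)))
    c=max(cv2.findContours(mm,0,cv2.CHAIN_APPROX_NONE)[0],key=cv2.contourArea)[:,0,:]
    P=np.array([onplane(d,a,b,.012)[:2] for a,b in c],np.float32)
    print("plate",cv2.minAreaRect(P*1000))
    # high points
    q=W[v-45:v+40,u-45:u+45].reshape(-1,3);
    for lo,hi in((.080,.095),(.055,.078),(.03,.04)):
        s=q[(q[:,2]>lo)&(q[:,2]<hi)];print(lo,len(s),s.mean(0).round(4),np.ptp(s,axis=0).round(4))
E
```

```text
thin (array([0.58435329, 0.21583169, 0.02132629]), 52) (array([0.58455541, 0.21555043, 0.02212152]), 81)
med (array([0.48230035, 0.22747222, 0.02173247]), 53) (array([0.4823785 , 0.2274052 , 0.02213757]), 87)
thick (array([ 0.46583563, -0.22901237,  0.02158562]), 54) (array([ 0.46640734, -0.22928443,  0.02258934]), 52)
stud (array([0.55677419, 0.02603658, 0.00725525]), 20) (array([0.55628886, 0.0304849 , 0.00709997]), 22)
plate ((550.9539794921875, 29.06961441040039), (120.1991195678711, 109.66151428222656), 9.337512016296387)
0.08 30 [0.5573 0.0262 0.0811] [0.0161 0.016  0.0035]
0.055 27 [0.5544 0.0245 0.0712] [0.0198 0.0192 0.02  ]
0.03 97 [0.5535 0.0258 0.0341] [0.0334 0.0355 0.0095]
plate ((550.8856201171875, 29.95447540283203), (118.98096466064453, 114.25577545166016), 9.417292594909668)
0.08 40 [0.5576 0.0253 0.081 ] [0.0155 0.0154 0.0027]
0.055 107 [0.5569 0.0321 0.0672] [0.0198 0.0175 0.0229]
0.03 170 [0.5567 0.0316 0.0342] [0.0341 0.0306 0.0092]
```

```bash
python3 - <<'E'
from h import *
T,S=load("top"),load("side")
out=[]
for n,d,(u,v) in(("t",T,(252,242)),("s",S,(311,232))):
    W=world(d)
    z=(W[v-18:v+6,u-12:u+12,2]*1000).round().astype(int)
    print(n);print("\n".join(" ".join(f"{a:3d}" for a in r) for r in z))
    out.append(cv2.resize(d["frame"][v-25:v+25,u-25:u+25],(400,400),interpolation=cv2.INTER_NEAREST))
cv2.imwrite("pics/stud.png",np.hstack(out))
E
```

```text
t
 14  10  14  10  12  11  14  10  10  14  14  15  12  12  12  13  14  12  11  11  10  13  18  17
 14  12  12  12  12  11  13  14  11  14  12  12  12  12  14  13  11  15  17  13  11  13  13  12
 12  12  13  15  13  10  13  11  15  14  13  12  11  15  11  14  11  13  16  14  11  11  13  16
 16  11  14  13  13  11  14  14  14  11  11  13  14  13  11  14  11  13  11  12  15  12  12  14
 16  13  16  15  12  13  11  13  12  10  13   9  14  13  12  11  13  12  16  16  16  13  13  12
 14  14  13  12  15  10  13  13  13  11  14  13  14  13  17  14  10  12  14  14  12  13  12  13
 13   9  13  13  11   7  15  16  14  14  17  12  13  11  12  13  11  16   8  14  12  15  14  13
 13  14  15  15  15  13  15  14  14  12  14  11  14  15  14  14  11  11   9  15  10  13   8  12
 13  13  11  14  14  13  12  11  13   9  13  16  13  13  13  10  11  16  11  12  13  11  15  13
 12  14  12  10  11  10  11  10  14  15  10  13  10  10  14  13  14  12  12  11  14  11  11  13
 13  14  14  10  16  13  12  12  13  75  81  81  34  33  15  14  12  12  16  15  12  13  13  15
 13   8  12  10  15  12  13  12  80  80  8
[... 2811 characters left out ...]
  14  11  14  14  12  14  12
 14  12  15  12  14  60  65  66  68  68  71  69  70  69  68  69  64  13  15  16  12  14 604  12
 14  13  13  13  13  57  62  65  65  66  68  68  67  67  67  63  63  12  12  13  13  14  11  14
 12  12  13  12  12  54  59  61  63  65  63  67  65  64  62  61  58  14  11  13  11  12  14  13
 12  14  13 604  16  53  57  58  62  60  63  62  62  61  60  60  52  13  14  13  12  13  13  11
 12  12  12  36  34  51  54  56  58  59  60  60  59  58  59  55  50  12  13  13  14  12  12  13
 14  12  36  34  34  49  54  55  56  56  57  55  56  55  54  53  34  35  13  13  14  13  13  12
 13  12  35  35  34  47  49  52  53  53  53  54  54  53  53  49  34  34  34  13  13  12  12  14
```

View pics/stud.png

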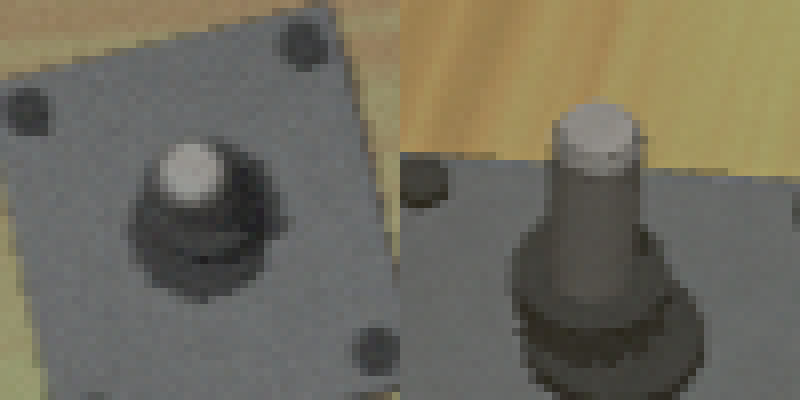

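Top crop shows the stud's bright tip at about (251,240), leaning off the plate centre. Its top measures about 80.5 mm in both views, against the stated 86, so I'll feel for it rather than trust either figure. Refitting the stud at the measured height, then picking the thick ring.

```bash
cat > r.py <<'E'
from bench import *
import numpy as np
QY=[0,0,1,0]; QX=[0,np.sqrt(.5),np.sqrt(.5),0]
def f(): return np.array(state()["ft_force"])
def rep(t=""):
    s=state();print(t,"t=%.2f"%s["time"],"p",np.round(s["ee_pos"],4),"F",np.round(s["ft_force"],1),"M",np.round(s["moment"],2),"gap %.4f"%s["finger_gap"])
E
python3 - <<'E'
from h import *
T,S=load("top"),load("side")
for z in(.0805,):print("stud",edgefit(T,(251,238),z,.008,win=14,dz=.004),edgefit(S,(311,225),z,.008,win=14,dz=.003))
from r import *
p=[.4661,-.2291]
print(state()["time"])
move_to([*p,.09],QX);rep()
move_l([*p,.012],.12);rep()
close();rep("closed")
move_l([*p,.03],.1);hold(.2);rep("lift")
import cv2
for n in("top","side"):
    d=get_image(n);cv2.imwrite(f"pics/{n}1.png",d["frame"]);np.savez(f"/tmp/{n}1.npz",**d)
rep()
E
```

```text
stud (array([0.55709281, 0.02624916, 0.00875234]), 23) (array([0.55748349, 0.02702501, 0.00870128]), 27)
0.1
 t=2.98 p [ 0.4665 -0.2285  0.0901] F [ 0.7 -0.2 -0.2] M [0.01 0.08 0.06] gap 0.0878
 t=3.77 p [ 0.4666 -0.2293  0.0128] F [-0.1  0.3 -0.3] M [-0.08  0.05  0.02] gap 0.0877
closed t=5.12 p [ 0.4661 -0.2291  0.012 ] F [-0.1 -0.3 -1.1] M [-0.05  0.08 -0.02] gap 0.0003
lift t=5.65 p [ 0.4658 -0.2289  0.0295] F [-1.  -0.2  0.6] M [-0.09  0.08 -0.02] gap 0.0008
 t=5.75 p [ 0.4658 -0.229   0.0295] F [ 0.2 -0.6  0.5] M [-0.08  0.01  0.01] gap 0.0005
```

View pics/side1.png

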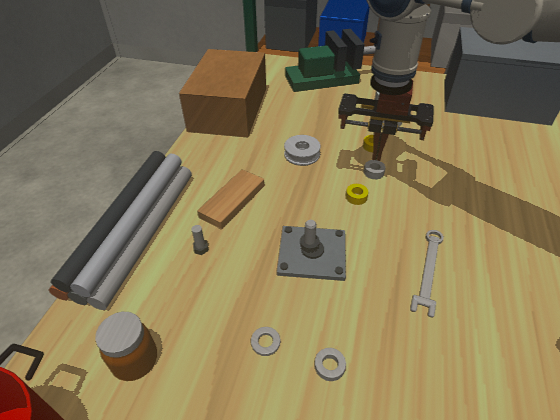

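```bash
python3 - <<'E'
from h import *
T,S=load("top",1),load("side",1)
a=cv2.resize(S["frame"][85:205,320:440],(400,400),interpolation=cv2.INTER_CUBIC)
b=cv2.resize(T["frame"][215:315,310:410],(400,400),interpolation=cv2.INTER_CUBIC)
cv2.imwrite("pics/c1.png",np.hstack([a,b]))
print(proj(S,[.4658,-.229,.0295]),proj(S,[.4658,-.229,.0215]),proj(S,[.4658,-.229,.048]))
W=world(S)
for v in range(140,185,3):print(v,(W[v,366:392:3,2]*1000).round().astype(int))
E
python3 -c "
import bench;print([n for n in dir(bench) if n[0]!='_']);print(getattr(bench,'tcp_to_tips',None))"
```

```text
[375.27250674 163.32748316] [374.71740936 166.1688197 ] [376.58293795 156.61987437]
140 [ 20  13  13  99  98  99 100   0   1]
143 [21 20 20 92 91 94 95  0 -2]
146 [12 17 21 82 18 87  0  1  1]
149 [ 9 11  9 75 76 78  2 -1  2]
152 [ 1  1  2 69 70 71  4  2  0]
155 [ 1 -1 59 60 61  0  1  1  0]
158 [ 0  0 50 51 55  0 -1  4  0]
161 [ 1 23 21 21 23  0  1  1  0]
164 [20 22 17 17 18 21  1  1  3]
167 [22 22  5  8 12 20 21  1  3]
170 [18 20 20 21 20 20 16  2  1]
173 [ 8 14 18 19 17 15  1  0  2]
176 [ 2  7  7  9  9  6  2  0 -1]
179 [ 1  0  1  2  0  1  4  1 -1]
182 [-1  2  1  1 -1  1  0  1  0]
['IKError', 'close', 'get_image', 'gripper_open', 'hold', 'inverse_kinematics', 'job_done', 'move_l', 'move_to', 'movej', 'state', 'tcp_to_tips']
0.008
```

View pics/c1.png

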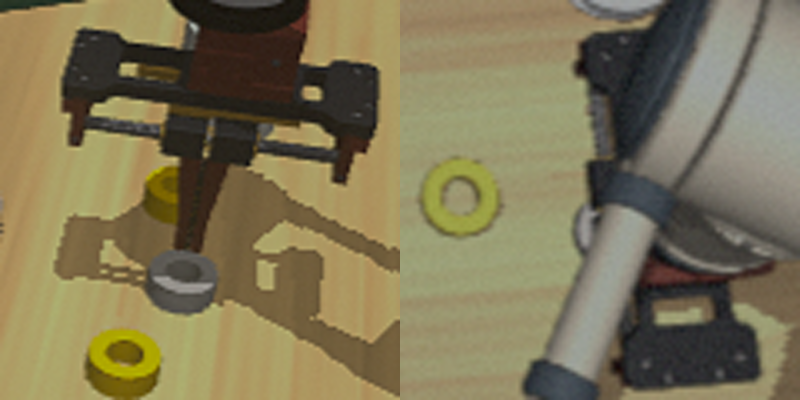

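```bash
python3 - <<'E'
from h import *
S=load("side",1);W=world(S)
for v in range(150,164):print(v,[tuple((W[v,u]*1000).round().astype(int)) for u in range(370,384,2)])
E
```

```text
150 [(np.int64(482), np.int64(-306), np.int64(6)), (np.int64(478), np.int64(-305), np.int64(7)), (np.int64(474), np.int64(-218), np.int64(72)), (np.int64(470), np.int64(-216), np.int64(75)), (np.int64(466), np.int64(-219), np.int64(73)), (np.int64(462), np.int64(-218), np.int64(75)), (np.int64(458), np.int64(-218), np.int64(75))]
151 [(np.int64(482), np.int64(-308), np.int64(1)), (np.int64(477), np.int64(-306), np.int64(4)), (np.int64(473), np.int64(-217), np.int64(71)), (np.int64(469), np.int64(-220), np.int64(69)), (np.int64(465), np.int64(-220), np.int64(70)), (np.int64(461), np.int64(-219), np.int64(72)), (np.int64(455), np.int64(-316), np.int64(0))]
152 [(np.int64(482), np.int64(-307), np.int64(-1)), (np.int64(477), np.int64(-305), np.int64(2)), (np.int64(473), np.int64(-217), np.int64(68)), (np.int64(469), np.int64(-219), np.int64(67)), (np.int64(465), np.int64(-217), np.int64(70)), (np.int64(461), np.int64(-217), np.int64(70)), (np.int64(454), np.int64(-313), np.int64(0))]
153 [(np.int64(481), np.int64(-302), np.int64(0)), (np.int64(477), np.int64(-303), np.int64(0)), (np.int6
[... 2848 characters left out ...]
1), np.int64(-279), np.int64(0))]
162 [(np.int64(477), np.int64(-241), np.int64(21)), (np.int64(473), np.int64(-244), np.int64(20)), (np.int64(469), np.int64(-244), np.int64(21)), (np.int64(465), np.int64(-244), np.int64(21)), (np.int64(460), np.int64(-246), np.int64(21)), (np.int64(456), np.int64(-247), np.int64(21)), (np.int64(451), np.int64(-274), np.int64(1))]
163 [(np.int64(477), np.int64(-238), np.int64(21)), (np.int64(473), np.int64(-242), np.int64(19)), (np.int64(468), np.int64(-242), np.int64(20)), (np.int64(464), np.int64(-245), np.int64(18)), (np.int64(460), np.int64(-243), np.int64(21)), (np.int64(456), np.int64(-241), np.int64(23)), (np.int64(451), np.int64(-245), np.int64(21))]
```

The jaws closed on nothing. The side view puts the closed fingertips at about (374,159), z≈0.048, which is 19 mm above the reported TCP height instead of 8 mm below. The lateral position is right. I'll check the body height above the tips, reopen, verify with the jaws open in the picture, and go lower with that measured offset.

```bash
python3 - <<'E'
from h import *
S=load("side",1);W=world(S)
print([(v,int(W[v,383,1]*1000),int(W[v,383,2]*1000)) for v in range(90,148,4)])
print([(v,int(W[v,391,1]*1000),int(W[v,391,2]*1000)) for v in range(90,148,4)])
from r import *
p=[.4661,-.2291]
move_l([*p,.05],.15)
gripper_open();rep("open")
move_l([*p,.006],.12);hold(.1);rep()
for n in("side",):
    d=get_image(n);np.savez(f"/tmp/{n}2.npz",**d)
    cv2.imwrite("pics/c2.png",cv2.resize(d["frame"][85:205,310:450],(700,600),interpolation=cv2.INTER_CUBIC))
E
```

```text
[(90, -193, 224), (94, -193, 216), (98, -209, 199), (102, -204, 194), (106, -204, 185), (110, -205, 176), (114, -203, 169), (118, -210, 156), (122, -411, 18), (126, -195, 147), (130, -194, 139), (134, -217, 115), (138, -214, 107), (142, -218, 95), (146, -217, 86)]
[(90, -193, 226), (94, -191, 219), (98, -195, 209), (102, -204, 196), (106, -203, 188), (110, -207, 177), (114, -206, 169), (118, -208, 160), (122, -207, 151), (126, -196, 150), (130, -193, 143), (134, -196, 132), (138, -372, 1), (142, -358, 0), (146, -340, 0)]
open t=7.41 p [ 0.4661 -0.2291  0.05  ] F [-0.1 -1.2  0.8] M [0.01 0.03 0.01] gap 0.0878
 t=8.03 p [ 0.4667 -0.2295  0.0071] F [-0.  -0.2  1. ] M [-0.09  0.09 -0.05] gap 0.0881
```

View pics/c2.png

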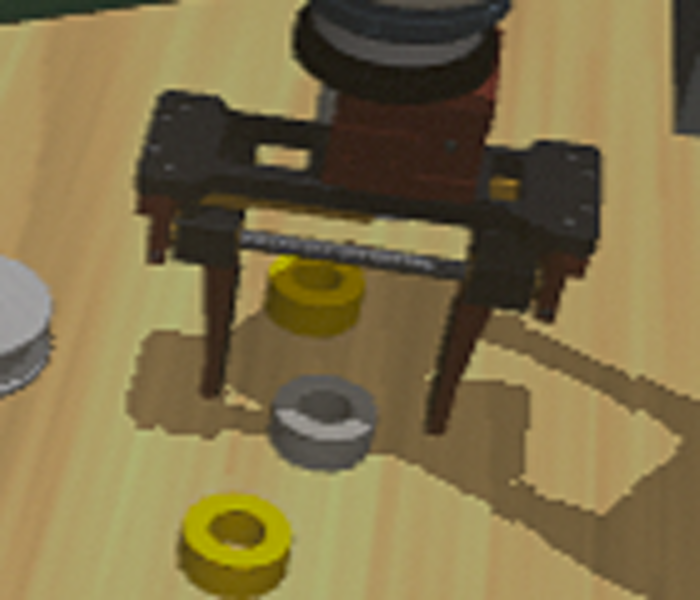

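```bash
python3 - <<'E'
from h import *
S=load("side",2);W=world(S)
for v in range(160,174,2):print(v,[int(a*1000) for a in W[v,349:356:2,2]],[int(a*1000) for a in W[v,394:402:2,2]])
from r import *
p=[.4661,-.2291]
for z in(-.004,-.009,-.013):
    move_l([*p,z],.08);hold(.05);F=f();rep()
    if F[2]>6: print("contact");break
else:
    close();rep("closed")
    if state()["finger_gap"]>.03:
        move_l([*p,.01],.1);hold(.2);rep("lift")
    for n in("side","top"):
        d=get_image(n);np.savez(f"/tmp/{n}3.npz",**d)
        if n=="side":cv2.imwrite("pics/c3.png",cv2.resize(d["frame"][85:205,310:450],(700,600),interpolation=cv2.INTER_CUBIC))
E
```

```text
160 [0, 37, 39, -1] [1, 41, 57, 56]
162 [0, 31, 32, 0] [2, 45, 52, 51]
164 [2, 26, 24, 0] [1, 45, 44, 46]
166 [0, 1, 0, 1] [1, 39, 38, 1]
168 [0, 0, 604, 1] [0, 33, 35, 1]
170 [0, 0, 0, 2] [1, 29, 29, 0]
172 [0, 0, 2, 0] [0, 1, 1, -1]
 t=8.40 p [ 0.4658 -0.229  -0.0044] F [-0.7 -0.  -0.3] M [-0.04  0.02  0.07] gap 0.0880
 t=8.70 p [ 0.466  -0.229  -0.0092] F [-0.2 -0.6  0.7] M [-0.04  0.07  0.  ] gap 0.0879
 t=9.00 p [ 0.466  -0.229  -0.0132] F [-0.3 -0.6 -0.4] M [-0.05  0.08 -0.04] gap 0.0882
closed t=9.74 p [ 0.466  -0.2291 -0.013 ] F [-0.5 -0.2  0.1] M [-0.03  0.17 -0.  ] gap 0.0446
lift t=10.32 p [ 0.4656 -0.2288  0.0092] F [-0.3  1.2 -2.2] M [-0.06  0.05 -0.  ] gap 0.0449
```

View pics/c3.png

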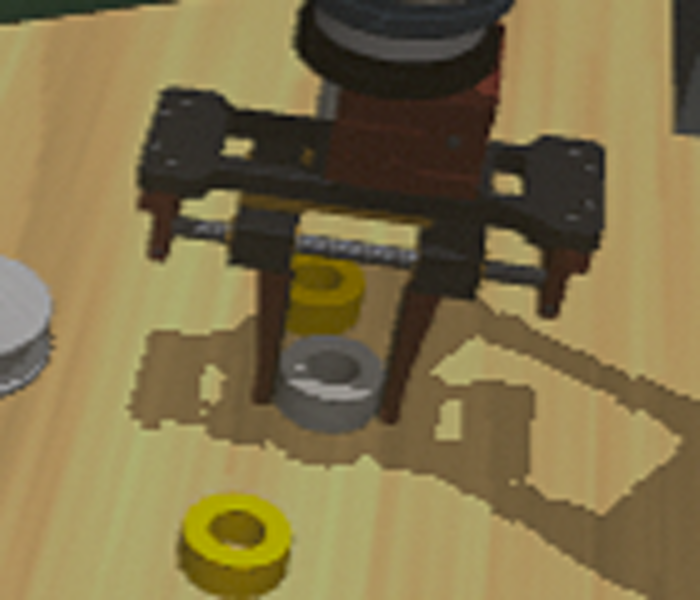

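Thick ring held: gap 45 mm, weight reads about −2 N, and its bottom sits at TCP + 13 mm. Carrying it to the stud for a guarded descent.

```bash
cat >> r.py <<'E'
def fm(n=3):
    a=[]
    for _ in range(n): hold(.02);a.append(f())
    return np.mean(a,0)
def descend(xy,z0,z1,step,F0,zmax=6.,lat=2.5,gain=.00025,v=.06,log=True):
    """lower TCP z0->z1 in steps; shift xy with side force; stop if Fz rises over zmax. returns xy,z,dF,stopped"""
    xy=np.array(xy,float);z=z0
    while True:
        z=max(z-step,z1)
        move_l([*xy,z],v);d=fm()-F0
        if log:print("z%.4f"%z,"xy",np.round(xy,4),"dF",np.round(d,1),"pz %.4f"%state()["ee_pos"][2])
        if d[2]>zmax: return xy,z,d,True
        l=np.hypot(*d[:2])
        if l>lat: xy=xy+np.clip(d[:2]*gain,-.0008,.0008)
        if z<=z1: return xy,z,d,False
E
python3 - <<'E'
from r import *
s=[.5573,.0266]
move_l([.4661,-.2291,.10],.3)
move_to([*s,.095],QX);hold(.2)
F0=fm(5);rep("F0 %s"%F0.round(1))
xy,z,d,st=descend(s,.095,.075,.007,F0,v=.1)
if not st: xy,z,d,st=descend(xy,z,.060,.0025,F0)
print(st,xy,z);rep()
E
```

```text
F0 [-0.3  0.2 -2.1] t=12.22 p [0.5573 0.0255 0.0951] F [-0.3 -0.3 -1.9] M [-0.04  0.04 -0.02] gap 0.0448
z0.0880 xy [0.5573 0.0266] dF [ 0.1  0.  -0.1] pz 0.0874
z0.0810 xy [0.5573 0.0266] dF [ 0.1 -0.3 -0.1] pz 0.0806
z0.0750 xy [0.5573 0.0266] dF [0.  0.2 0.4] pz 0.0747
z0.0725 xy [0.5573 0.0266] dF [-0.1 -0.6  0. ] pz 0.0725
z0.0700 xy [0.5573 0.0266] dF [ 0.4 -0.  -0.2] pz 0.0699
z0.0675 xy [0.5573 0.0266] dF [0.1 0.  0.2] pz 0.0674
z0.0650 xy [0.5573 0.0266] dF [ 0.5 -0.4  0.8] pz 0.0648
z0.0625 xy [0.5573 0.0266] dF [-0.1 -0.4  0.1] pz 0.0624
z0.0600 xy [0.5573 0.0266] dF [ 0.7 -0.5 -0.1] pz 0.0599
False [0.5573 0.0266] 0.06
 t=14.92 p [0.5572 0.0266 0.0599] F [ 0.1 -0.5 -2.4] M [-0.04  0.06  0.02] gap 0.0448
```

```bash
python3 - <<'E'
from r import *
F0=np.array([-.2,-.1,-2.1])
xy,z,d,st=descend([.5573,.0266],.06,.024,.005,F0)
if not st: xy,z,d,st=descend(xy,z,.009,.0015,F0,zmax=17)
print(st,xy,z);rep()
E
```

```text
z0.0550 xy [0.5573 0.0266] dF [0.1 0.1 0.2] pz 0.0546
z0.0500 xy [0.5573 0.0266] dF [-0.1 -0.5  0.1] pz 0.0497
z0.0450 xy [0.5573 0.0266] dF [0.2 0.6 0.2] pz 0.0447
z0.0400 xy [0.5573 0.0266] dF [ 0.5  0.1 -0. ] pz 0.0397
z0.0350 xy [0.5573 0.0266] dF [0.2 0.3 0.4] pz 0.0347
z0.0300 xy [0.5573 0.0266] dF [-0.3  0.4  0.7] pz 0.0297
z0.0250 xy [0.5573 0.0266] dF [0.4 0.1 0.3] pz 0.0247
z0.0240 xy [0.5573 0.0266] dF [0.2 0.2 0.3] pz 0.0241
z0.0225 xy [0.5573 0.0266] dF [0.4 0.3 0.2] pz 0.0224
z0.0210 xy [0.5573 0.0266] dF [ 0.4 -0.2  0.6] pz 0.0209
z0.0195 xy [0.5573 0.0266] dF [-0.5  0.2  4.5] pz 0.0200
z0.0180 xy [0.5573 0.0266] dF [-2.3  0.2  7.8] pz 0.0189
z0.0165 xy [0.5573 0.0266] dF [-1.9 -0.3  7.5] pz 0.0174
z0.0150 xy [0.5573 0.0266] dF [-2.4  0.5  7.7] pz 0.0159
z0.0135 xy [0.5573 0.0266] dF [-2.3  0.4  7.7] pz 0.0144
z0.0120 xy [0.5573 0.0266] dF [-1.9  0.3  7.3] pz 0.0129
z0.0105 xy [0.5573 0.0266] dF [-2.  -0.3  7.1] pz 0.0114
z0.0090 xy [0.5573 0.0266] dF [-4.7  0.5 11.9] pz 0.0108
False [0.5565     0.02672447] 0.009
 t=20.32 p [0.5576 0.0266 0.0108] F [-4.2  0.4  9.4] M [-0.08  1.06 -0.01] gap 0.0448
```

Seat contact came at ring bottom 33 mm and sank at about 8 N. It stops hard at about 23.8 mm, so the seat is home. A little more press to confirm, then release and pick the medium ring.

```bash
python3 - <<'E'
from r import *
import cv2
move_l([.5576,.0266,.0072],.05);hold(.15);rep("press")
move_l([.5573,.0266,.0105],.06)
gripper_open();rep("open")
move_l([.5573,.0266,.10],.3)
m=[.4823,.2274]
move_to([*m,.05],QY)
for n in("side","top"):
    d=get_image(n);np.savez(f"/tmp/{n}4.npz",**d)
    cv2.imwrite(f"pics/{n}4.png",d["frame"])
move_l([*m,0.],.15);rep()
move_l([*m,-.014],.06);hold(.05);rep()
close();rep("closed")
E
```

```text
press t=20.72 p [0.5577 0.0266 0.0107] F [-10.6   0.2  19. ] M [-0.11  2.09 -0.  ] gap 0.0448
open t=21.78 p [0.5573 0.0266 0.0105] F [ 0.   0.9 -0.6] M [-0.08  0.04 -0.03] gap 0.0877
 t=23.91 p [4.824e-01 2.271e-01 1.000e-04] F [ 0.9 -0.1 -0. ] M [ 0.11 -0.01 -0.05] gap 0.0879
 t=24.34 p [ 0.4823  0.2274 -0.0139] F [ 0.6 -0.8  0.9] M [ 0.01  0.01 -0.05] gap 0.0878
closed t=25.08 p [ 0.4823  0.2273 -0.014 ] F [-0.7 -0.7 -0.1] M [-0.05  0.01 -0.  ] gap 0.0456
```

View pics/side4.png

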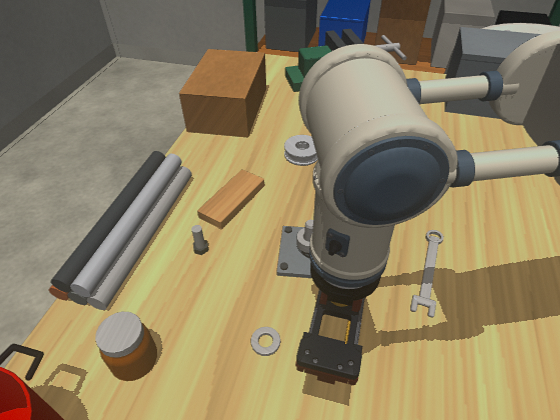

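Side view: the thick ring is on the stud near (303,237), partly hidden by the arm, and the medium ring is in the jaws. I'll check in the top frame whether the stud shifted.

```bash
python3 - <<'E'
from h import *
T=load("top",4)
try: print(edgefit(T,(251,238),.0805,.008,win=14,dz=.004))
except Exception as e: print(e)
try: print(edgefit(T,(251,244),.044,.023,win=25,dz=.003))
except Exception as e: print(e)
cv2.imwrite("pics/t4.png",cv2.resize(T["frame"][210:280,215:285],(560,560),interpolation=cv2.INTER_NEAREST))
from r import *
m=[.4823,.2274]
move_l([*m,.02],.1);hold(.1);rep("lift")
E
```

```text
(array([0.55703675, 0.02659203, 0.00886406]), 22)
(array([0.55843312, 0.02552765, 0.02182483]), 52)
lift t=25.68 p [0.4818 0.2272 0.0192] F [-0.4 -0.7 -1.9] M [ 0.   -0.07 -0.  ] gap 0.0453
```

View pics/t4.png

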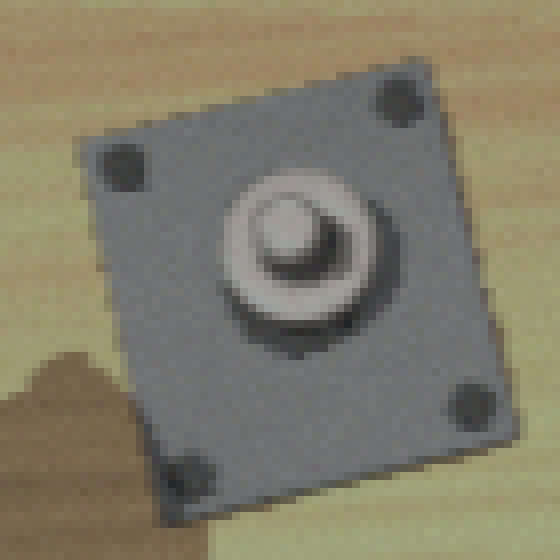

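The top crop shows the thick ring flat on the stud and the stud unmoved. Threading the medium ring, with contact expected at TCP z≈0.030.

```bash
python3 - <<'E'
from r import *
s=[.5573,.0266]
move_l([.4823,.2274,.08],.3)
move_to([*s,.085],QY);hold(.2)
F0=fm(5);rep("F0 %s"%F0.round(1))
xy,z,d,st=descend(s,.085,.074,.006,F0)
if not st: xy,z,d,st=descend(xy,z,.060,.003,F0)
if not st: xy,z,d,st=descend(xy,z,.034,.007,F0,v=.08)
if not st: xy,z,d,st=descend(xy,z,.027,.0015,F0,zmax=7)
print(st,xy,z);rep()
E
```

```text
F0 [-0.1  0.1 -1.2] t=27.18 p [0.5572 0.0279 0.0851] F [ 0.2 -0.1 -1.3] M [ 0.03  0.01 -0.04] gap 0.0454
z0.0790 xy [0.5573 0.0266] dF [ 0.2 -0.   0.2] pz 0.0786
z0.0740 xy [0.5573 0.0266] dF [ 0.  -0.  -0.1] pz 0.0737
z0.0710 xy [0.5573 0.0266] dF [ 0.4 -0.3 -0.1] pz 0.0709
z0.0680 xy [0.5573 0.0266] dF [ 0.4 -0.5 -0.3] pz 0.0678
z0.0650 xy [0.5573 0.0266] dF [-0.  -0.5 -0.6] pz 0.0648
z0.0620 xy [0.5573 0.0266] dF [ 0.7 -0.9 -0.1] pz 0.0620
z0.0600 xy [0.5573 0.0266] dF [ 1.1 -2.5  0.7] pz 0.0599
z0.0530 xy [0.5576 0.026 ] dF [ 0.7 -1.9 -0.9] pz 0.0521
z0.0460 xy [0.5576 0.026 ] dF [ 0.7 -2.  -0.8] pz 0.0454
z0.0390 xy [0.5576 0.026 ] dF [ 0.7 -1.5 -1.9] pz 0.0385
z0.0340 xy [0.5576 0.026 ] dF [ 0.8 -1.3 -1.5] pz 0.0337
z0.0325 xy [0.5576 0.026 ] dF [ 0.8 -1.6 -0.9] pz 0.0325
z0.0310 xy [0.5576 0.026 ] dF [ 0.9 -0.9 -0.4] pz 0.0309
z0.0295 xy [0.5576 0.026 ] dF [ 0.1 -1.1  3. ] pz 0.0300
z0.0280 xy [0.5576 0.026 ] dF [-3.2 -0.8  9.6] pz 0.0299
True [0.55756501 0.02597043] 0.027999999999999997
 t=31.68 p [0.558  0.026  0.0299] F [-3.4 -0.9  8.6] M [-0.09  0.57  0.  ] gap 0.0459
```

```bash
python3 - <<'E'
from r import *
import cv2
move_l([.5575,.026,.0298],.06)
gripper_open();rep("open")
move_l([.5575,.026,.10],.3)
m=[.5845,.2157]
move_to([*m,.04],QY)
for n in("side","top"):
    d=get_image(n);np.savez(f"/tmp/{n}5.npz",**d)
    cv2.imwrite(f"pics/{n}5.png",d["frame"])
move_l([*m,-.004],.12)
move_l([*m,-.0155],.06);hold(.05);rep()
close();rep("closed")
E
python3 - <<'E'
from h import *
T=load("top",5);S=load("side",5)
for d,a,b in((T,(251,238),(251,240)),(S,(311,225),(311,220))):
  for uv,h,R,w,dz in((a,.0805,.008,14,.004),(b,.058,.023,28,.003)):
    try: print(edgefit(d,uv,h,R,win=w,dz=dz))
    except Exception as e: print(e)
cv2.imwrite("pics/t5.png",np.hstack([cv2.resize(d["frame"][v-35:v+35,u-35:u+35],(400,400),interpolation=cv2.INTER_NEAREST) for d,u,v in((T,251,242),(S,311,235))]))
E
```

```text
open t=32.73 p [0.5575 0.026  0.0298] F [-1.2  0.4 -0.1] M [0.09 0.03 0.02] gap 0.0877
 t=34.94 p [ 0.5845  0.2157 -0.0155] F [0.3 0.  0.9] M [0.05 0.02 0.04] gap 0.0880
closed t=35.70 p [ 0.5845  0.2157 -0.0155] F [-0.8  0.2  0.3] M [ 0.    0.01 -0.01] gap 0.0447
(array([0.55677449, 0.02576761, 0.00871821]), 23)
(array([0.55718302, 0.02803337, 0.02153796]), 53)
(array([0.55733791, 0.0277644 , 0.00925537]), 27)
(array([0.5547571 , 0.02958384, 0.01960798]), 80)
```

View pics/t5.png

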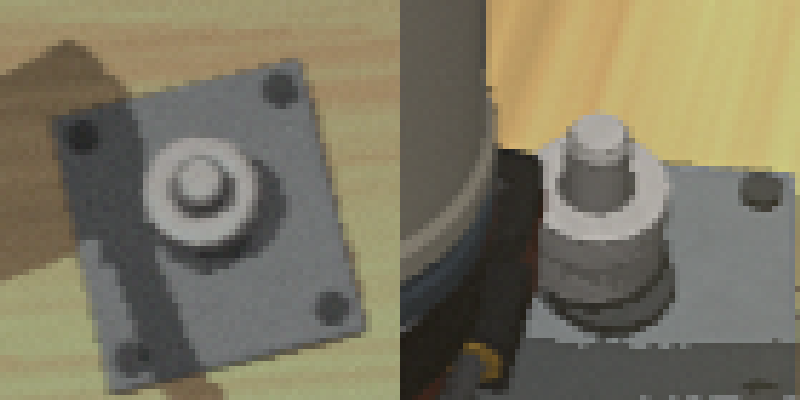

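Both crops show the two rings stacked on the stud, with the medium top face near 58 mm. Threading the thin ring last; contact expected at TCP z≈0.0425.

```bash
python3 - <<'E'
from r import *
s=[.5573,.0261]
m=[.5845,.2157]
move_l([*m,.02],.1);hold(.1);rep("lift")
move_l([*m,.08],.3)
move_to([*s,.083],QY);hold(.2)
F0=fm(5);rep("F0 %s"%F0.round(1))
xy,z,d,st=descend(s,.083,.072,.006,F0)
if not st: xy,z,d,st=descend(xy,z,.057,.003,F0)
if not st: xy,z,d,st=descend(xy,z,.046,.006,F0)
if not st: xy,z,d,st=descend(xy,z,.039,.0015,F0,zmax=14)
print(st,xy,z);rep()
E
```

```text
lift t=36.31 p [0.5841 0.2156 0.0193] F [ 1.1 -0.5 -1.3] M [ 0.04 -0.02  0.01] gap 0.0452
F0 [-0.2  0.  -0.7] t=37.73 p [0.5574 0.0273 0.0828] F [-0.1  0.6 -0.5] M [0.12 0.02 0.02] gap 0.0449
z0.0770 xy [0.5573 0.0261] dF [-0.  -0.3 -0.6] pz 0.0765
z0.0720 xy [0.5573 0.0261] dF [ 0.1  0.2 -0.2] pz 0.0718
z0.0690 xy [0.5573 0.0261] dF [ 0.2  0.3 -0. ] pz 0.0689
z0.0660 xy [0.5573 0.0261] dF [-0.2  0.1  0.5] pz 0.0658
z0.0630 xy [0.5573 0.0261] dF [ 0.5  0.2 -0.2] pz 0.0628
z0.0600 xy [0.5573 0.0261] dF [ 0.9 -0.3 -0.2] pz 0.0598
z0.0570 xy [0.5573 0.0261] dF [ 0.9 -0.8 -0.5] pz 0.0568
z0.0510 xy [0.5573 0.0261] dF [ 0.7 -1.5 -0.5] pz 0.0505
z0.0460 xy [0.5573 0.0261] dF [ 0.7 -1.7 -0.5] pz 0.0456
z0.0445 xy [0.5573 0.0261] dF [ 1.5 -1.3 -0.4] pz 0.0445
z0.0430 xy [0.5573 0.0261] dF [ 1.3 -1.1 -0. ] pz 0.0430
z0.0415 xy [0.5573 0.0261] dF [-0.4 -1.6  5.4] pz 0.0423
z0.0400 xy [0.5573 0.0261] dF [-3.3 -1.2 11.2] pz 0.0422
z0.0390 xy [0.5565 0.0258] dF [-2.9 -0.  14.2] pz 0.0422
True [0.5565     0.02580966] 0.039
 t=41.93 p [0.5579 0.0261 0.0422] F [-2.8 -0.2 13.4] M [-0.03  0.53  0.02] gap 0.0450
```

The stack is stiff at ring bottom 57.7 mm against the 58 mm expected. Releasing and backing off for a final look.

```bash
python3 - <<'E'
from r import *
import cv2
move_l([.5575,.0261,.0421],.06)
gripper_open();rep("open")
move_l([.5575,.0261,.12],.3)
move_to([.40,-.1,.2],QX)
hold(.3);rep()
for n in("side","top"):
    d=get_image(n);np.savez(f"/tmp/{n}6.npz",**d)
    cv2.imwrite(f"pics/{n}6.png",d["frame"])
E
python3 - <<'E'
from h import *
T=load("top",6);S=load("side",6)
for d,a,b in((T,(251,238),(251,240)),(S,(311,225),(311,235))):
  for uv,h,R,w,dz in((a,.0805,.008,14,.004),(b,.066,.023,28,.003)):
    try: print(edgefit(d,uv,h,R,win=w,dz=dz))
    except Exception as e: print(e)
  W=world(d);u,v=b;q=W[v-30:v+30,u-30:u+30].reshape(-1,3);q=q[(q[:,2]>.060)&(q[:,2]<.071)&(np.hypot(q[:,0]-.557,q[:,1]-.026)>.013)]
  A=np.c_[q[:,:2]-q[:,:2].mean(0),np.ones(len(q))];c=np.linalg.lstsq(A,q[:,2],rcond=None)[0];print("top face n",len(q),"z median",np.median(q[:,2]),"slope",c[:2].round(3))
cv2.imwrite("pics/t6.png",np.hstack([cv2.resize(d["frame"][v-35:v+35,u-35:u+35],(400,400),interpolation=cv2.INTER_NEAREST) for d,u,v in((T,251,242),(S,311,240))]))
E
```

```text
open t=43.00 p [0.5575 0.0261 0.0421] F [ 0.4 -0.5 -0.4] M [ 0.06 -0.01 -0.03] gap 0.0879
 t=44.86 p [ 0.4002 -0.0997  0.1996] F [0.6 0.  0.1] M [-0.04  0.05 -0.04] gap 0.0881
(array([0.55731636, 0.02602133, 0.00875859]), 23)
(array([0.55741343, 0.02813871, 0.02160987]), 53)
top face n 210 z median 0.06633046465356707 slope [0.005 0.005]
(array([0.5577399 , 0.02773046, 0.00934832]), 28)
(array([0.55778628, 0.0281317 , 0.02168583]), 86)
top face n 282 z median 0.06635693976211342 slope [ 0.013 -0.037]
```

View pics/t6.png

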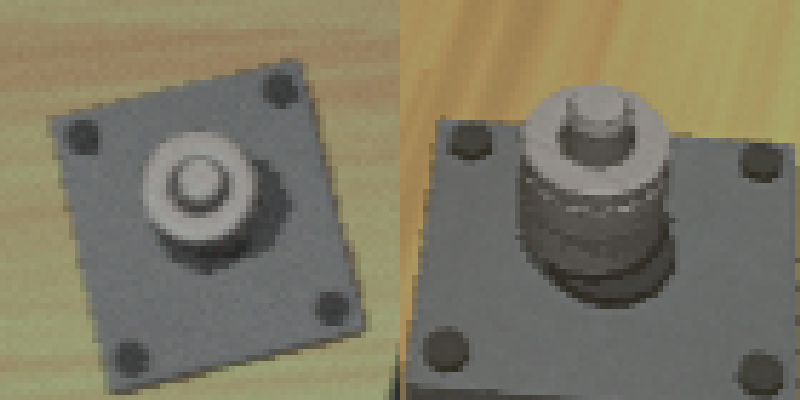

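View pics/side6.png

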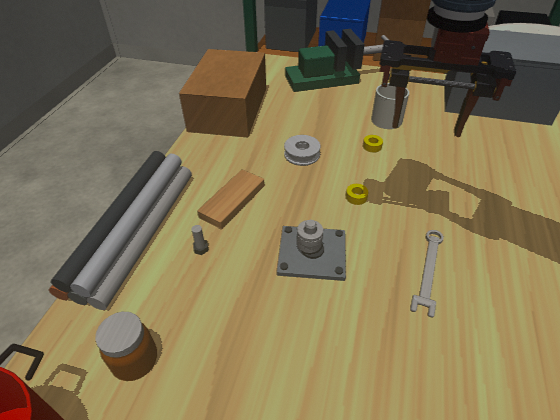

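The top face measures 66.3 mm in both views (24 + 42 = 66 expected) and looks level, the arm is clear, and the bystanders have not moved. Handing in.

```bash
python3 -c "
from bench import *
job_done();print(state()['time'])"
```

```text
the job is handed in; nothing more can be done
the job is handed in; nothing more can be done
```

The three spacers are on the stud with the thickest at the bottom, the medium next and the thinnest on top. The seat is pressed home, and I handed the job in at about 45 s.

**Seat and stack:** Pressing down with the thick ring, the seat gave way at about 8 N and stopped hard with its top at about 24 mm. I pressed to about 21 N at most to confirm the stop. The medium ring bottomed at about 44 mm and the thin ring at about 58 mm, as expected for a stack with no gaps.

**Final pictures:** The top face is at 66.3 mm in both views, against 66 mm expected. The tilt fitted in the side view was 0.037, against 0.005 in the top view; I took this as measurement noise. The gripper was open and clear, and the pulley, bolt, offcut and yellow rings looked unmoved.

**Things that disagreed with the brief:**
- **Fingertips:** they sit about 19 mm above the reported tool point, not 8 mm below it. The first grasp closed on air, and I corrected for this from the picture.
- **Stud top:** the cameras put it at about 80.5 mm, not 86 mm. This did not affect the result.

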